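# Take a reading on the bench photometer

## Task

With closed fingers and without grasping anything, take a reading on the photometer: push its open sample cover fully shut, then switch it on by pressing the raised front end of the power rocker all the way down, then press the round key fully in, keep it down for about a second, let it come back up and move clear. Keep to that order, leave the two triangular arrow keys unpressed, do not lift, tip or shove the photometer, and do not disturb the bottles, flask and tube rack round it.

Things in the scene. Friction and masses are not known exactly. Their poses are not given: they have to be found in the camera images.
- meter: photometer: off-white box standing loose on the bench (about 1.6 kg), 200 mm deep (x), 260 mm wide (y), flat deck 60 mm above the bench; all other parts ride on it. Origin: centre of its underside. Its front is its own -x (towards the robot), left +y, z up. On the deck: sample cover left, keys in the middle, rocker right, tilted display (up to 88 mm above the bench) rear right
- cover (a joint): angle (rad) of the dark grey sample cover, a flat slab 80 mm deep (x), 70 mm wide (y), 10 mm thick. 0 = shut, lying flat on the deck; up to 1.3 = open, its front edge raised. It starts half open at 0.55 to 0.95. The hinge runs along the photometer's y at the cover's rear edge; it is stiff (0.06 N m), so the cover stays where it is left
- cover_hinge (a point): point on the cover's hinge axis, at mid width, 63 mm above the bench; fixed on the photometer, same axes as it. It lies at the underside of the slab, whose top face is 10 mm above it when shut
- cover_edge (a point): middle of the cover's front (free) edge on its upper, outer face; 80 mm along the slab from the hinge and 10 mm off its underside. It turns with the cover; its own axes are parallel to the photometer's when shut
- rocker (a joint): angle (rad) of the grey power rocker: 0 = off, front end raised; 0.35 = on, front end fully down. It stays where it is left (friction 0.05 N m, about 3 N at the press point)
- rocker_pivot (a point): fixed point at the middle of the rocker, 72 mm above the bench. The rocker is a shallow V cap 50 mm long along the photometer's x, 24 mm wide, two halves of 25 mm meeting here. Off: the rear half is level at this height, the front half slopes up 0.35 rad to about 81 mm. On: the front half is level at this height (72 mm), the rear half slopes up
- rocker_press (a point): point to press, on top of the rocker's front half 18 mm in front of the pivot; turns with the rocker. Fingers should stay clear of the rear half
- read_key (a joint): travel (m) of the round grey read key: 0 = up, 0.005 = fully in. Spring key: 2 N to start, 5 N fully in; it returns by itself
- read_key_top (a point): centre of the top of the round key, 26 mm in diameter, standing 9 mm above the deck (69 mm above the bench) and 4 mm above it when fully in; nearest key to the front of the photometer, moves with the key
- up_key (a joint): travel (m) of the left triangular arrow key (spring, 0 = up, 0.005 = in); not to be pressed
- down_key (a joint): travel (m) of the right triangular arrow key (spring, 0 = up, 0.005 = in); not to be pressed
- up_key_top (a point): top of the left arrow key, a grey triangle about 24 mm across, same height as the round key, 50 mm behind it and 25 mm to its left
- down_key_top (a point): top of the right arrow key, a grey triangle about 24 mm across, same height as the round key, 50 mm behind it and 25 mm to its right; 45 mm from the rocker's middle line
- reagent_bottle: clear bottle with white cap, 60 mm in diameter, 150 mm tall, loose bystander beside the photometer; origin at the centre of its underside
- amber_bottle: small amber bottle with black cap, 48 mm in diameter, 95 mm tall, loose bystander beside the photometer; origin at the centre of its underside
- flask: conical glass flask, 68 mm in diameter at the foot, 113 mm tall, loose bystander beside the photometer; origin at the centre of its underside
- tube_rack: blue tube rack 70 mm (x) by 150 mm (y), 40 mm high, with clear tubes up to 62 mm, loose bystander behind the photometer; origin at the centre of its underside

How it is judged:
By the outcome, as a careful person would: the job done as asked, in the order asked, and still so for the second after the job is handed in, with the robot touching nothing.
It also fails if it takes over 51 s, if anything falls off the work surface, if the arm or the gripper's body presses on something with over 40 N, if the wrist force passes 120 N, or if a joint passes its speed limit or range.

## Robot

A 6-joint arm with a two-finger parallel gripper is mounted at the origin on the work surface. World frame = base frame: x ahead of the robot, y to its left, z up, the work surface at z = 0. Lengths are in mm, angles in rad, forces in N, time in s.
With the tool pointing down it reaches from about 350 to 875 mm from the base axis. Payload 4.2 kg.
Tool frame: the origin (TCP) lies at the very end of the fingers, on their centre line; the grasp point (between the pads) lies 19 mm behind it; z points along the fingers, y is the line along which they close (so a half turn about z gives the same grasp; the last joint's range is limited). The gripper opens to 85 mm and grips with 20 to 120 N. Pads are 22 mm wide; open, the fingers measure 114 mm over their backs; the gripper's body (76 mm by 85 mm) begins 54 mm behind the grasp point. The pads swing forward as they close: fully open they stand 13 mm farther back than shut.
Start: joints at [-1.002, 0.385, 0.008, 0, -1.194, -0.259], TCP at [190.558, -595.22, 231.312] pointing down, gripper open.
Joint ranges: [-3.14, 3.14], [-1.21, 2.06], [-1.07, 1.41], [-3.16, 2.05], [-2.99, -0.16], [-3.1, 3.1]. Speed limits (rad/s): [2.79, 2.79, 3.14, 3.14, 3.14, 3.14].

## Interface

Orientations are given as a unit quaternion [x, y, z, w].
In Python, from bench import monitor, get_image, camera_info, job_done gives the robot as it stands.
- The arm moves only by the tool send_rows, never from a script. Its argument "series" is a list of rows, each a list of 3 entries, a list of its own where there are three numbers: the shift along the tool's x, y, z in mm, then the turn, a rotation vector about the tool's x, y, z in rad, then the finger opening in mm, from 0 to 85.4. A call has 1 to 8 rows; each row shifts and turns the commanded pose from where the row before left it, along the tool's axes as they then stand; what a row does not reach is not made up. A row lasts 1/10 s, in which the tool goes at most 50 mm and 8.59 degrees, less where a joint would pass 70% of its speed; a pose out of reach is approached as far as the arm can. A call with a gripper value outside its range is refused whole. The fingers move at their own pace and stop on an object; the grip force is fixed at half the most. Time passes only in rows, so rows that do not move let the fingers close. It gives the time, the measured TCP pose, the force, the opening and the grip force at its end, in the units of the state.
- monitor.read_state(): the state, without advancing time (a new reading comes with each control period).
- get_image(name): name is "scene" or "top"; returns the picture (420x560x3 uint8, red, green, blue); there is no depth.
- camera_info(name): a dict with "intrinsics" (3x3 intrinsics, pixels), "R" (3x3) and "t" (3): a world point X has camera coordinates R X + t. Camera axes: x right, y down, z forward; pixel columns grow to the right and rows downward; lengths in mm; the calibration is good to about 2 mm. A picture is of the moment at which its call begins. camera_info takes no time and is no camera call.
- job_done(): hands the job in; it is judged then, once.
The state is a dict: "clock": time; "joints": joint angles; "joint_vel": joint speeds; "joint_efforts": joint torques, N m; "position": TCP position; "ee_rot": TCP orientation; "contact_force": force on the tool from outside, world axes, zero at the start; "wrist_torque": the same for the moment, N m; "gripper_width": finger opening in mm; "grasp_force": force on a finger pad.
Only numpy, scipy, OpenCV 4.12 (cv2) and the standard library are available. Lean on these libraries where they do the work, as an engineer would, in place of code of your own. Each camera call takes 0.05 s, during which the arm holds its last target. There are 200 camera calls.

## Working session

There is one attempt and no reset: what is moved stays moved. The work goes in short steps, Python scripts to look and compute and a tool call to move; the robot and the scene stay as the last step left them, time stands still between calls to the robot, and variables do not carry over. Pictures are saved under pics/ and viewed, at most 10 in all, crops included, and the job is handed in when it is done.

Besides the shell and the picture viewer there is one more tool, called after "Request:" by a JSON object that holds its "method" and its "body", one argument or row to a line. send_rows: Moves the arm, as the interface text tells. Its arguments: {"type":"object","properties":{"series":{"type":"array"}},"required":["series"]}

```bash
mkdir -p pics; ls
python3 - <<'E'
from bench import *
import cv2
for n in("scene","top"):
    cv2.imwrite(f"pics/{n}0.png",get_image(n)[:,:,::-1]); c=camera_info(n); print(n,c)
print(monitor.read_state())
E
```

```text
pics
scene {'intrinsics': array([[519.36857852,   0.        , 271.45005339],
       [  0.        , 519.36857852, 210.12550666],
       [  0.        ,   0.        ,   1.        ]]), 'R': array([[-0.85186052,  0.52372597,  0.00669073],
       [ 0.38202373,  0.63001396, -0.6761215 ],
       [-0.35831764, -0.57340519, -0.73675976]]), 't': array([ 486.62176514, -206.47245545, 1275.93722897])}
top {'intrinsics': array([[488.81023031,   0.        , 288.0333609 ],
       [  0.        , 488.81023031, 213.11581549],
       [  0.        ,   0.        ,   1.        ]]), 'R': array([[-0.00390587, -0.99950461, -0.03122934],
       [-0.98863666,  0.00855266, -0.15008132],
       [ 0.15027407,  0.03028827, -0.98818031]]), 't': array([  62.53875492,  643.15698406, 1110.39918901])}
{'clock': 0.1, 'joints': array([-1.00239370e+00,  3.85486113e-01,  6.80705611e-03, -4.33705474e-04,
       -1.19395465e+00, -2.58603035e-01]), 'joint_vel': array([-6.79680867e-04, -4.27277774e-03,  4.53909616e-03,  5.79913827e-04,
        7.60415067e-06, -9.68154182e-04]), 'joint_efforts': array([-1.29450964e-03, -3.93318093e+01,  1.88928777e+01,  4.19799507e+00,
       -2.61305177e-03,  3.13653636e-06]), 'position': array([ 190.41956926, -594.772992  ,  230.34468288]), 'ee_rot': array([-1.54201998e-01,  9.88038896e-01,  9.22253448e-04, -1.84572151e-04]), 'contact_force': array([-0.30352899, -0.20832721, -0.51224028]), 'wrist_torque': array([ 0.01768437, -0.00278835, -0.00814054]), 'grasp_force': 0.0, 'gripper_width': 85.57539174136141}
```

View pics/scene0.png

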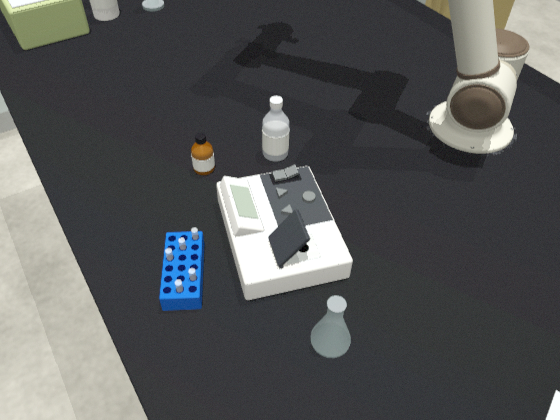

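View pics/top0.png

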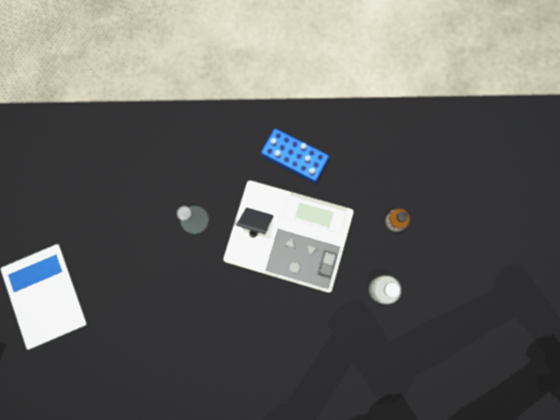

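The top view shows the meter around (290,235), yawed about 15° clockwise, with its front towards the image bottom. The cover is at (254,220), the round key at (294,267) and the rocker at (328,263). The scene view shows the same things from behind. I'll zoom in on both.

Run:
```python
import cv2
a=cv2.imread("pics/top0.png")[170:305,210:370]; b=cv2.imread("pics/scene0.png")[155:305,205:365]
cv2.imwrite("pics/topz.png",cv2.resize(a,None,fx=4.4,fy=4.4,interpolation=2)); cv2.imwrite("pics/scz.png",cv2.resize(b,None,fx=4,fy=4,interpolation=2))
```

```text
(no output)
```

View pics/topz.png

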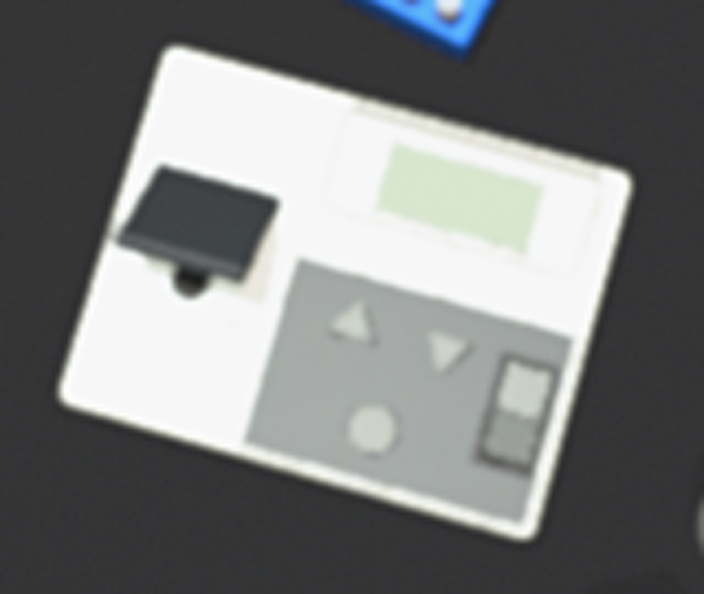

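View pics/scz.png

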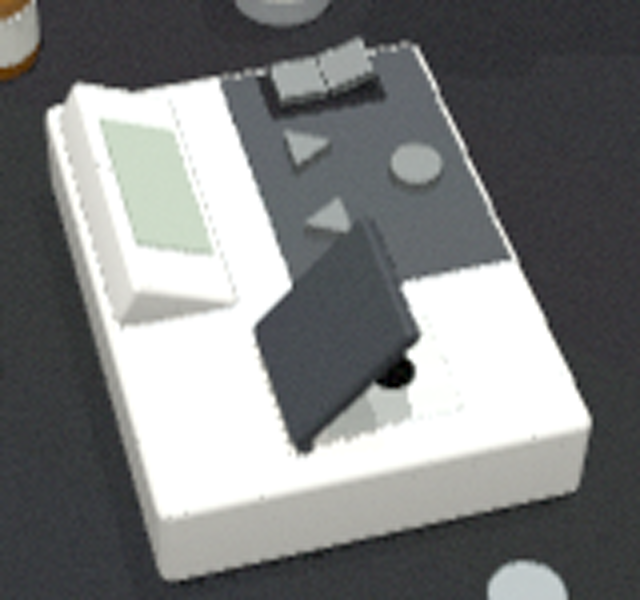

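The top crop shows the round key at (372,428), the arrows at (354,323) and (446,350), and the rocker fold at about (519,412). The cover's rear edge runs (162,168)–(278,203) and its free edge (118,238)–(240,275). In the scene crop the round key is at (416,164), the fold at (322,78), the cover's front edge at (367,222)–(417,335) and its rear edge at (257,328)–(303,445).

```bash
cat > h.py <<'E'
import numpy as np
from bench import *
C={n:camera_info(n) for n in("scene","top")}
def px(n,u):
    f,o=((4.4,(210,170)) if n=="top" else (4,(205,155)))
    return (np.array(u)+.5)/f-.5+o
def ray(n,u):
    c=C[n];R=c["R"];d=R.T@np.linalg.solve(c["intrinsics"],[*px(n,u),1]);return -R.T@c["t"],d
def plane(n,u,z):
    o,d=ray(n,u);return o+d*(z-o[2])/d[2]
def tri(a,b):
    o1,d1=ray("top",a);o2,d2=ray("scene",b)
    s=np.linalg.lstsq(np.c_[d1,-d2],o2-o1,rcond=None)[0]
    p,q=o1+s[0]*d1,o2+s[1]*d2
    return (p+q)/2,np.linalg.norm(p-q)
E
python3 - <<'E'
from h import *
np.set_printoptions(precision=1,suppress=True)
T=dict(round=((372,428),69),up=((354,323),69),down=((446,350),69),piv=((519,412),72),rr=((632,175),60),rl=((164,45),60),fl=((58,402),60),fr=((534,542),60))
S=dict(round=((416,164),69),up=((330,217),69),down=((305,147),69),piv=((322,78),72),rr=((48,110),60),rl=((166,518),60),fl=((592,425),60),fr=((414,42),60))
for n in T:
    a,b=plane("top",*T[n]),plane("scene",*S[n]); print(n,a[:2],b[:2],tri(T[n][0],S[n][0]))
for n,a,b in(("edgeR",(242,272),(367,222)),("edgeL",(118,234),(417,335)),("rearR",(278,203),(257,328)),("rearL",(162,168),(303,445))): print(n,tri(a,b))
for W,cam in((T,"top"),(S,"scene")):
    P={n:plane(cam,*W[n])[:2] for n in W}
    c=sum(P[k] for k in("rr","rl","fl","fr"))/4
    v=P["rl"]+P["rr"]-P["fl"]-P["fr"]; v2=P["rl"]+P["fl"]-P["rr"]-P["fr"]
    print(cam,c,np.arctan2(v[1],v[0]),np.arctan2(-v2[0],v2[1]),np.linalg.norm(v)/2,np.linalg.norm(v2)/2)
    k=P["up"]-P["down"];print(np.arctan2(-k[0],k[1]),np.linalg.norm(k))
E
```

```text
round [515.7  44.3] [514.2  45. ] (array([515.1,  44.8,  69.5]), np.float64(1.6250434642360354))
up [570.6  53.5] [569.2  52.9] (array([570.2,  53.7,  70.4]), np.float64(0.7613343240619114))
down [556.1   5.4] [554.3   7. ] (array([555.2,   6.1,  68.8]), np.float64(2.44938079775648))
piv [523.5 -32.1] [522.4 -27.5] (array([522.2, -31.1,  69.2]), np.float64(3.6552153853324545))
rr [649.5 -94.8] [646.7 -90. ] (array([647.7, -93.6,  58.1]), np.float64(4.891668009335711))
rl [723.  155.9] [718.5 156.5] (array([720.8, 156.8,  62.6]), np.float64(3.8459322908488494))
fl [530.6 210.5] [533.  211.5] (array([531.2, 210.5,  57.5]), np.float64(1.1284801276120393))
fr [456.7 -39.4] [459.4 -36. ] (array([456.6, -39.6,  55.9]), np.float64(0.01049288840477305))
edgeR (array([589.9, 108.7, 129.5]), np.float64(3.1687378936093133))
edgeL (array([608.4, 172. , 129.7]), np.float64(5.944866804921863))
rearR (array([634.7,  93.5,  69.1]), np.float64(0.09422586579377487))
rearL (array([652.6, 157. ,  66.7]), np.float64(4.4176008972811776))
top [589.9  58.1] -0.2780205280175391 -0.28646419919000554 200.25407165002463 260.9418777945716
-0.2924867836451309 50.24930728857176
scene [589.4  60.5] -0.28446948042595577 -0.2864484377841275 194.20493589404248 257.49715886070385
-0.31324856610775753 48.14898963882919
```

Request:
{"method": "send_rows", "body": {
  "series": [
    [[0,0,0],[0,0,0.149],0],
    [[0,0,0],[0,0,0.149],0],
    [[0,0,0],[0,0,0.149],0],
    [[0,0,0],[0,0,0.148],0],
    [[-10,40,0],[0,0,0],0],
    [[-10,40,0],[0,0,0],0],
    [[-10,40,0],[0,0,0],0],
    [[-10,40,0],[0,0,0],0]
  ]
}}

```text
clock: 0.9
position: [274.2, -451.4, 230.8]
ee_rot: [0.142, 0.99, 0.0, -0.0]
contact_force: [1.1, -0.8, -0.7]
gripper_width: -0.2
grasp_force: 0.0
```

Request:
{"method": "send_rows", "body": {
  "series": [
    [[-10,40,0],[0,0,0],0],
    [[-10,40,0],[0,0,0],0],
    [[-10,40,0],[0,0,0],0],
    [[-10,40,0],[0,0,0],0],
    [[-10,40,0],[0,0,0],0],
    [[-10,40,0],[0,0,0],0],
    [[-10,40,0],[0,0,0],0],
    [[-10,40,0],[0,0,0],0]
  ]
}}

```text
clock: 1.7
position: [441.0, -166.7, 231.2]
ee_rot: [0.142, 0.99, 0.0, -0.0]
contact_force: [0.3, -0.3, -0.6]
gripper_width: 0.0
grasp_force: 0.0
```

```bash
cat >> h.py <<'E'
O=np.array([589.8,59.0]);YAW=-0.286
def loc(p):
    c,s=np.cos(YAW),np.sin(YAW);d=np.asarray(p)[:2]-O
    return np.array([c*d[0]+s*d[1],-s*d[0]+c*d[1]])
def st():
    from scipy.spatial.transform import Rotation as Ro
    s=monitor.read_state();R=Ro.from_quat(s["ee_rot"]).as_matrix()
    print("t",s["clock"],"meter xy",loc(s["position"]).round(1),"z",s["position"][2].round(1),"yaw err",(np.arctan2(-R[1,0],-R[0,0])-YAW).round(4),"tilt",R[:2,2].round(3),"F",s["contact_force"].round(1),"w",round(s["gripper_width"],1))
E
python3 - <<'E'
from h import *
st()
# bottle cap top centre raw px
px=lambda n,u:np.array(u,float)
import h; h.px=px
print("cap",loc(plane("top",(392,290),150)),loc(plane("scene",(276,101),150)))
print("base",loc(plane("scene",(276,152),4)))
E
```

```text
t 1.7 meter xy [ -79.  -258.5] z 231.2 yaw err 0.0009 tilt [-0.  0.] F [ 0.3 -0.3 -0.6] w 0.0
cap [ -59.17096985 -248.20988617] [ -58.86490721 -241.7452365 ]
base [ -62.29151037 -246.90536936]
```

Request:
{"method": "send_rows", "body": {
  "series": [
    [[-10,42,0],[0,0,0],0],
    [[-10,42,0],[0,0,0],0],
    [[-10,42,0],[0,0,0],0],
    [[-10,42,0],[0,0,0],0],
    [[-11,42,0],[0,0,0],0],
    [[-11,42,0],[0,0,0],0],
    [[-11,42,0],[0,0,0],0],
    [[-10,42,0],[0,0,0],0]
  ]
}}

```text
clock: 2.5
position: [615.3, 132.3, 230.7]
ee_rot: [0.142, 0.99, -0.0, -0.0]
contact_force: [0.6, -0.5, 0.9]
gripper_width: -0.3
grasp_force: 0.0
```

Request:
{"method": "send_rows", "body": {
  "series": [
    [[0,0,25],[0,0,0],0],
    [[0,0,25],[0,0,0],0],
    [[0,0,25],[0,0,0],0],
    [[0,0,10],[0,0,0],0],
    [[0,0,0],[0,0,0],0]
  ]
}}

```text
clock: 3.0
position: [613.9, 130.2, 144.4]
ee_rot: [0.142, 0.99, -0.001, -0.002]
contact_force: [0.4, 0.2, -0.3]
gripper_width: 0.2
grasp_force: 0.0
```

Run:
```python
from h import *
import cv2
st()
b=get_image("scene")[130:310,205:365,::-1];cv2.imwrite("pics/s1.png",cv2.resize(b,None,fx=3.3,fy=3.3,interpolation=2))
```

```text
t 3.0 meter xy [ 3.1 75.2] z 144.4 yaw err 0.0006 tilt [-0.004 -0.002] F [ 0.4  0.2 -0.3] w 0.2
```

View pics/s1.png

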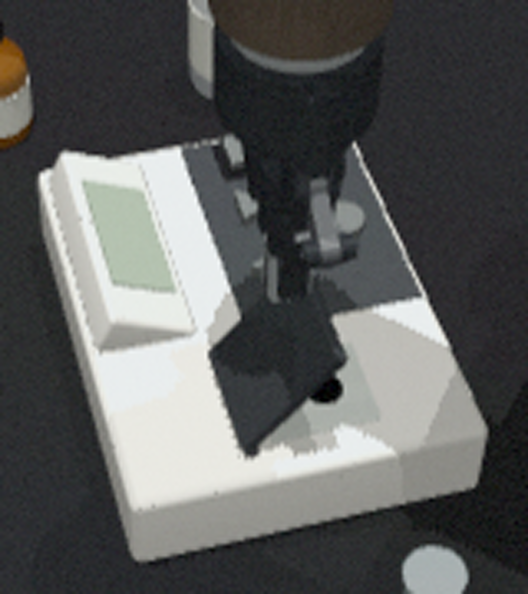

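The closed fingertips hang just above the cover, near its middle width and behind its free edge, with no contact yet. Next I descend and follow the cover's arc.

Request:
{"method": "send_rows", "body": {
  "series": [
    [[-3,3,9],[0,0,0],0],
    [[-3,2,9],[0,0,0],0],
    [[0,0,7],[0,0,0],0],
    [[5,0,4],[0,0,0],0],
    [[5,0,4],[0,0,0],0],
    [[5,0,4],[0,0,0],0],
    [[4,0,5],[0,0,0],0],
    [[0,0,0],[0,0,0],0]
  ]
}}

```text
clock: 3.85
position: [602.7, 139.3, 103.7]
ee_rot: [0.142, 0.99, -0.0, -0.001]
contact_force: [0.4, 0.4, 0.6]
gripper_width: 0.0
grasp_force: 0.0
```

```bash
python3 -c "
from h import *
st()"
```

```text
t 3.85 meter xy [-10.3  80.6] z 103.7 yaw err 0.0011 tilt [-0.002 -0.   ] F [0.4 0.4 0.6] w 0.0
```

Request:
{"method": "send_rows", "body": {
  "series": [
    [[3,0,5],[0,0,0],0],
    [[3,0,5],[0,0,0],0],
    [[2,0,5],[0,0,0],0],
    [[2,0,4],[0,0,0],0],
    [[1,0,4],[0,0,0],0],
    [[1,0,4],[0,0,0],0],
    [[0,0,2],[0,0,0],0],
    [[0,0,0],[0,0,0],0]
  ]
}}

```text
clock: 4.65
position: [592.1, 142.3, 74.8]
ee_rot: [0.142, 0.99, -0.0, -0.0]
contact_force: [0.6, -1.0, -0.2]
gripper_width: 0.1
grasp_force: 0.0
```

```bash
python3 -c "
from h import *
st()"
```

```text
t 4.65 meter xy [-21.3  80.6] z 74.8 yaw err 0.0007 tilt [-0.001 -0.   ] F [ 0.6 -1.  -0.2] w 0.1
```

Request:
{"method": "send_rows", "body": {
  "series": [
    [[0,0,1],[0,0,0],0],
    [[0,0,1],[0,0,0],0],
    [[0,0,1],[0,0,0],0],
    [[0,0,0],[0,0,0],0],
    [[0,0,0],[0,0,0],0]
  ]
}}

```text
clock: 5.15
position: [592.4, 142.5, 73.0]
ee_rot: [0.142, 0.99, -0.0, 0.0]
contact_force: [-3.0, -0.9, 5.0]
gripper_width: 0.2
grasp_force: 2.8
```

Request:
{"method": "send_rows", "body": {
  "series": [
    [[0,0,1],[0,0,0],0],
    [[0,0,0],[0,0,0],0],
    [[0,0,0],[0,0,0],0]
  ]
}}

```text
clock: 5.45
position: [592.4, 142.5, 72.9]
ee_rot: [0.142, 0.99, -0.0, 0.0]
contact_force: [-4.8, 1.0, 9.7]
gripper_width: 0.4
grasp_force: 4.8
```

Request:
{"method": "send_rows", "body": {
  "series": [
    [[0,0,-20],[0,0,0],0],
    [[0,0,-30],[0,0,0],0],
    [[10,-30,-10],[0,0,0],0],
    [[10,-40,0],[0,0,0],0],
    [[10,-40,0],[0,0,0],0],
    [[5,-40,0],[0,0,0],0],
    [[2,-36,0],[0,0,0],0],
    [[0,0,0],[0,0,0],0]
  ]
}}

```text
clock: 6.25
position: [502.4, -28.5, 131.1]
ee_rot: [0.144, 0.99, -0.0, -0.001]
contact_force: [-0.5, -0.2, 0.0]
gripper_width: -0.4
grasp_force: 0.0
```

Run:
```python
from h import *
import cv2
st()
b=get_image("scene")[130:310,205:365,::-1];cv2.imwrite("pics/s2.png",cv2.resize(b,None,fx=3.3,fy=3.3,interpolation=2))
```

```text
t 6.25 meter xy [ -59.2 -108.6] z 131.1 yaw err -0.0036 tilt [-0.001 -0.   ] F [-0.5 -0.2  0. ] w -0.4
```

View pics/s2.png

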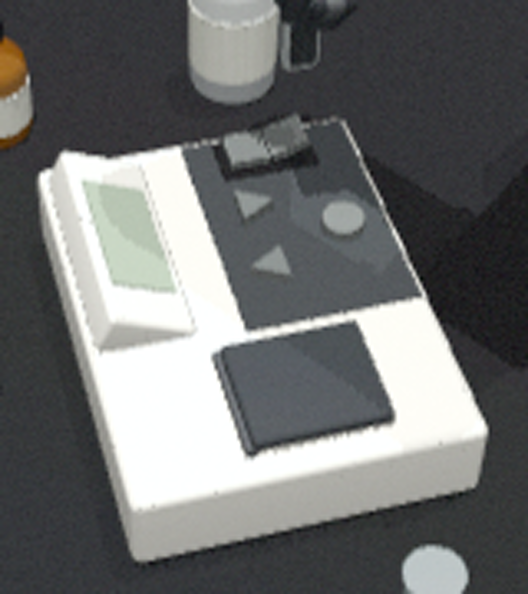

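The cover lies flat and shut, and the meter has not moved. The tip is above the rocker front, so I descend there.

Request:
{"method": "send_rows", "body": {
  "series": [
    [[0,3,20],[0,0,0],0],
    [[-1,0,15],[0,0,0],0],
    [[0,0,7],[0,0,0],0],
    [[0,0,3],[0,0,0],0],
    [[0,0,3],[0,0,0],0],
    [[0,0,3],[0,0,0],0],
    [[0,0,3],[0,0,0],0],
    [[0,0,0],[0,0,0],0]
  ]
}}

```text
clock: 7.1
position: [506.4, -22.8, 77.4]
ee_rot: [0.142, 0.99, 0.0, 0.0]
contact_force: [-0.7, -0.1, 0.8]
gripper_width: -0.2
grasp_force: 0.1
```

```bash
python3 -c "
from h import *
st()"
```

```text
t 7.1 meter xy [ -57. -102.] z 77.4 yaw err 0.001 tilt [0. 0.] F [-0.7 -0.1  0.8] w -0.2
```

Request:
{"method": "send_rows", "body": {
  "series": [
    [[0,-3,1],[0,0,0],0],
    [[0,0,2],[0,0,0],0],
    [[0,0,2],[0,0,0],0],
    [[0,0,2],[0,0,0],0],
    [[0,0,0],[0,0,0],0],
    [[0,0,0],[0,0,0],0]
  ]
}}

```text
clock: 7.7
position: [506.0, -25.7, 71.9]
ee_rot: [0.142, 0.99, 0.0, 0.001]
contact_force: [-2.6, 2.3, 11.8]
gripper_width: 0.1
grasp_force: 6.3
```

Request:
{"method": "send_rows", "body": {
  "series": [
    [[0,0,1],[0,0,0],0],
    [[0,0,0],[0,0,0],0],
    [[0,0,-20],[0,0,0],0],
    [[0,0,-30],[0,0,0],0],
    [[0,0,-20],[0,0,0],0],
    [[40,0,-20],[0,0,0],0],
    [[40,0,-20],[0,0,0],0],
    [[0,0,0],[0,0,0],0]
  ]
}}

```text
clock: 8.5
position: [425.7, -3.3, 181.2]
ee_rot: [0.141, 0.99, 0.001, 0.001]
contact_force: [0.8, 0.4, -0.2]
gripper_width: -0.2
grasp_force: 0.0
```

Run:
```python
from h import *
import cv2
st()
b=get_image("scene")[130:310,205:365,::-1];cv2.imwrite("pics/s3.png",cv2.resize(b,None,fx=3.3,fy=3.3,interpolation=2))
```

```text
t 8.5 meter xy [-139.8 -106. ] z 181.2 yaw err 0.0021 tilt [0.002 0.001] F [ 0.8  0.4 -0.2] w -0.2
```

View pics/s3.png

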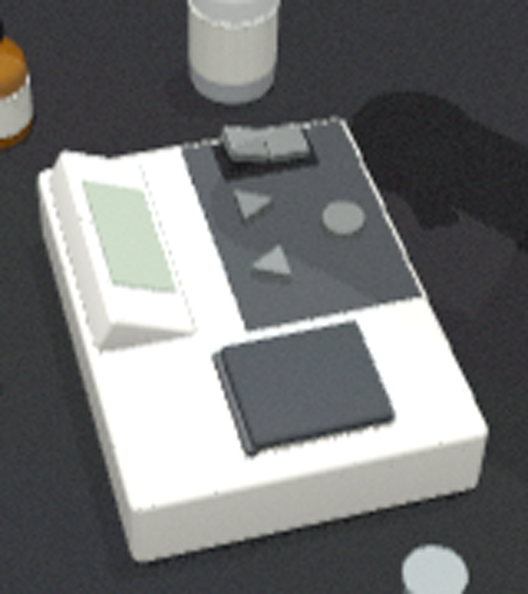

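The rocker is over: its front half is level and its rear half raised. The meter is unmoved. Next is the round key.

Request:
{"method": "send_rows", "body": {
  "series": [
    [[-24,24,0],[0,0,0],0],
    [[-24,24,20],[0,0,0],0],
    [[-24,23,20],[0,0,0],0],
    [[0,0,30],[0,0,0],0],
    [[0,0,20],[0,0,0],0],
    [[0,0,10],[0,0,0],0],
    [[0,0,0],[0,0,0],0],
    [[0,0,0],[0,0,0],0]
  ]
}}

```text
clock: 9.35
position: [518.4, 44.4, 79.6]
ee_rot: [0.142, 0.99, -0.0, 0.0]
contact_force: [-0.6, -1.0, -0.7]
gripper_width: -0.1
grasp_force: 0.0
```

```bash
python3 -c "
from h import *
st()"
```

```text
t 9.35 meter xy [-64.3 -34.1] z 79.6 yaw err 0.0008 tilt [ 0.001 -0.   ] F [-0.6 -1.  -0.7] w -0.1
```

Request:
{"method": "send_rows", "body": {
  "series": [
    [[2,0,5],[0,0,0],0],
    [[1,0,3],[0,0,0],0],
    [[0,0,0],[0,0,0],0],
    [[0,0,5],[0,0,0],0],
    [[0,0,5],[0,0,0],0],
    [[0,0,0],[0,0,0],0],
    [[0,0,0],[0,0,0],0],
    [[0,0,0],[0,0,0],0]
  ]
}}

```text
clock: 10.15
position: [515.6, 45.7, 63.9]
ee_rot: [0.141, 0.99, 0.0, 0.001]
contact_force: [-5.8, 2.1, 18.1]
gripper_width: 0.0
grasp_force: 8.8
```

Request:
{"method": "send_rows", "body": {
  "series": [
    [[0,0,0],[0,0,0],0],
    [[0,0,0],[0,0,0],0],
    [[0,0,0],[0,0,0],0],
    [[0,0,0],[0,0,0],0],
    [[0,0,0],[0,0,0],0],
    [[0,0,0],[0,0,0],0],
    [[0,0,0],[0,0,0],0],
    [[0,0,-15],[0,0,0],0]
  ]
}}

```text
clock: 10.95
position: [514.9, 45.5, 76.3]
ee_rot: [0.142, 0.99, -0.0, -0.0]
contact_force: [0.4, 0.7, -0.3]
gripper_width: -0.2
grasp_force: 0.0
```

Request:
{"method": "send_rows", "body": {
  "series": [
    [[0,0,-30],[0,0,0],0],
    [[0,0,-30],[0,0,0],0],
    [[20,0,-30],[0,0,0],0],
    [[30,0,-20],[0,0,0],0],
    [[30,0,0],[0,0,0],0],
    [[0,0,0],[0,0,0],0],
    [[0,0,0],[0,0,0],0],
    [[0,0,0],[0,0,0],0]
  ]
}}

```text
clock: 11.75
position: [438.7, 68.0, 186.1]
ee_rot: [0.142, 0.99, -0.0, 0.0]
contact_force: [0.7, 0.2, -0.6]
gripper_width: 0.1
grasp_force: 0.0
```

Run:
```python
from h import *
import cv2
st()
b=get_image("scene")[70:370,140:380,::-1];cv2.imwrite("pics/s4.png",cv2.resize(b,None,fx=2,fy=2,interpolation=2))
```

```text
t 11.75 meter xy [-147.5  -34. ] z 186.1 yaw err 0.0008 tilt [ 0. -0.] F [ 0.7  0.2 -0.6] w 0.1
```

View pics/s4.png

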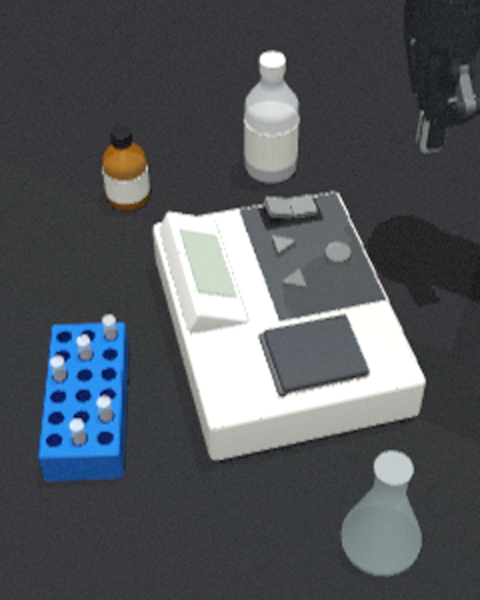

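The cover is shut, the rocker is on, the key is back up, nothing nearby has moved and the arm is clear.

```bash
python3 -c "
from bench import job_done
print(job_done())"
```

```text
the job is handed in; nothing more can be done
None
```

The job is handed in, with no result returned: cover shut, rocker on, round key pressed fully in for about a second and released, in that order; the last picture shows the arm clear and nothing disturbed.

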